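# Hold a bench scale's recessed calibration switch with a probe

## Task

The storeroom's bench scale has its platter off for calibration: switch it on by pressing the round power key on its sloping front panel fully down and letting it spring back up, then take the slim probe out of the tool stand, reach it down through the round access hole in the scale's top cover and hold the recessed calibration switch fully down with it, firmly but without forcing it. Finish while still holding it down with the probe. Leave the other two tools standing in the stand, and the can and the platter where they are.

Things in the scene. Friction and masses are not known exactly. Their poses are not given: they have to be found in the camera images.
- scale: Fixed white bench scale, platter off, 300 mm deep (x) by 250 mm wide (y). Origin: centre of its underside on the bench; z up; front to its own -x. Flat level top cover 82 mm high from own x = -64 mm to the rear. In front of it a grey console sloping up from 52 to 72 mm high (0.236 rad) with a blank display, five flat painted keys that do not move and, at its right end, the round power key.
- support_top (a point): Top centre of the scale's aluminium platter support, 100 mm high, at the scale's own (42, 0) mm: a 52 mm round boss on the top cover with four diagonal arms, 18 mm wide, to rubber pads 80 mm before and behind (x) and 85 mm to either side (y); pad tops 106 mm high. A closed glass bubble level (24 mm, no hole) is on the cover at own (42, -85) mm.
- power_key_top (a point): Centre of the top face of the round grey power key (21 mm diameter, steel bezel), at the scale's own (-111, -80) mm, 70 mm high, on the right (own -y) of the front console. The face is 9 mm proud of the console and square to its slope: its z axis leans 0.236 rad from vertical towards the scale's own -x. Moves with the key.
- power_key (a joint): Travel of the power key in m: 0 up, 0.004 fully down. Spring: about 1.2 N to start it, 4 N to hold it fully down; it springs back by itself.
- cal_hole (a point): Centre of the mouth of the calibration access hole, flush with the top cover (82 mm high), at the scale's own (40, +80) mm, left of the platter support between two arms. Round, vertical, 12 mm diameter, 1.5 mm chamfer, ringed by a thin black grommet (23 mm outside). The black switch plunger (9 mm diameter) lies in it, its face 20 mm below the mouth; hole 32 mm deep.
- cal_switch (a joint): Travel of the recessed calibration switch in m: 0 up, 0.004 fully down (face 24 mm below the mouth). Spring: about 1.8 N to start it, 6 N to hold it fully down, then a hard stop; it springs back when let go.
- tool_stand: Fixed plywood stand, 62 mm (x) by 205 mm (y) by 75 mm high on a foot 82 by 215 by 10 mm. Origin: centre of its underside. Three wells in its top, 9 mm diameter, 70 mm deep, at own y = -65, 0 and +65 mm. A tool stands upright in each, shank in the well and the handle's underside on the stand's top; which tool is where varies.
- probe: Loose slim probe, 60 g or so, standing in one of the wells: straight round aluminium handle of 14 mm diameter and 80 mm length with dark rings, and a round steel shank of 6 mm diameter and 65 mm length with a hemispherical end. Origin: centre of the handle's underside, where the shank begins; its z runs along the axis from the shank to the handle's top.
- probe_tip (a point): The round end of the probe's shank, 65 mm below the probe's origin along its axis.
- screwdriver: Loose screwdriver standing in the stand, not to be used: fat black fluted handle 26 mm in diameter, 74 mm tall. Origin: centre of the handle's underside; z up.
- awl: Loose awl standing in the stand, not to be used: wooden ball handle 36 mm in diameter, 46 mm tall with its brass ferrule. Origin: centre of the handle's underside; z up.
- can: Loose food can, 74 mm diameter, 110 mm high, standing on the bench behind the tool stand, to the far right. Origin: centre of its underside.
- platter: Loose steel platter of the scale, 220 (x) by 250 (y) by 14 mm, lying on the bench to the left of the scale. Origin: centre of its underside.
Not all that is in view belongs to the job. Of the things that look like the tool_stand, take the one that is nearest to the robot's base at the start.

How it is judged:
By the outcome, as a careful person would: the job done as asked, in the order asked, and still so for the second after the job is handed in, while the arm keeps its last pose, push and grip.
It also fails if it takes over 51 s, if anything falls off the work surface, if the arm or the gripper's body presses on something with over 40 N, if the wrist force passes 120 N, or if a joint passes its speed limit or range.

## Robot

A 6-joint arm with a two-finger parallel gripper is mounted at the origin on the work surface. World frame = base frame: x ahead of the robot, y to its left, z up, the work surface at z = 0. Lengths are in m, angles in rad, forces in N, time in s.
With the tool pointing down it reaches from about 0.3 to 0.85 m from the base axis. Payload 4.2 kg.
Tool frame: the origin (TCP) lies midway between the tips of the shut fingers; the grasp point (between the pads) lies 19 mm behind it; z points along the fingers, x is the direction in which the jaws open and shut, and the axes are right-handed (so a half turn about z gives the same grasp; the last joint's range is limited). The gripper opens to 91 mm and grips with 3 to 60 N. Pads are 32 mm wide; open, the fingers measure 118 mm over their backs; the gripper's body (76 mm by 178 mm) begins 60 mm behind the grasp point.
Start: joints at [-1.296, 0.32, 1.565, -0, 1.257, -0.02], TCP at [0.167, -0.55, 0.214] pointing down, gripper open.
Joint ranges: [-3.11, 3.11], [-0.84, 2.01], [0.21, 2.61], [-1.34, 4.49], [0.05, 2.63], [-2.56, 2.56]. Speed limits (rad/s): [2.57, 2.57, 3.14, 3.14, 3.14, 3.14].

## Interface

Orientations are given as a 3x3 rotation matrix whose columns are the frame's x, y, z axes.
In Python, from rig import arm gives the robot as it stands.
- The arm moves only by the tool servo_tool, never from a script. Its arguments are lists of equal length, an entry for each row: "hand": the finger opening in mm, from 0 to 91.2; "offset": the shift along the world's x, y, z in mm, a list of three; "turn": the turn, a rotation vector about the world's x, y, z in degrees, a list of three. A call has 1 to 5 rows; each row shifts and turns the commanded pose from where the row before left it; what a row does not reach is not made up. A row lasts 1/8 s, in which the tool goes at most 62.5 mm and 10.7 degrees, less where a joint would pass 70% of its speed; a pose out of reach is approached as far as the arm can. A call is refused whole if a number of a shift passes 62.5 or a number of a turn 10.7, either way. A call with a gripper value outside its range is refused whole. The fingers move at their own pace and stop on an object; "grip_force" is the grip in N (left out, the last holds). Time passes only in rows, so rows that do not move let the fingers close. It gives the time, the measured TCP pose, the force and the opening at its end, in the units of the state.
- arm.get_obs(): the state, without advancing time (a new reading comes with each control period).
- arm.grab_frame(name): name is "scene" or "top" or "wrist"; returns (picture, depth): 400x640x3 uint8, red, green, blue; 400x640 float32, m along the optical axis (not along the pixel's ray), 0 where there is no reading.
- arm.camera_model(name): a dict with "vertical_fov" (degrees; the focal length in pixels is half the picture's height over the tangent of half this angle, whatever the lens; pixels are square), "cx", "cy" (the principal point, pixels), "rvec" (rotation vector, rad) and "tvec" (3), from world to camera coordinates, as OpenCV has them; the wrist camera has in their place "T_tool_cam" (4x4, takes a point from camera to tool coordinates, whose origin is the TCP and whose axes are the tool frame's). Camera axes: x right, y down, z forward; pixel columns grow to the right and rows downward; lengths in m; the calibration is good to about 2 mm. A picture is of the moment at which its call begins: read the wrist's pose just before it. camera_model takes no time and is no camera call.
- arm.job_done(): hands the job in, once; it reports no verdict.
The state is a dict: "time": time; "qpos": joint angles; "joint_velocities": joint speeds; "joint_torque": joint torques, N m; "ee_pos": TCP position; "eef_rot": TCP orientation; "ft_force": force on the tool from outside, world axes, zero at the start; "torque": the same for the moment, N m; "opening": finger opening in m.
Only numpy, scipy, OpenCV 4.12 (cv2) and the standard library are available. Lean on these libraries where they do the work, as an engineer would, in place of code of your own. Each camera call takes 0.05 s, during which the arm holds its last target. There are 200 camera calls.

## Working session

There is one attempt and no reset: what is moved stays moved. The work goes in short steps, Python scripts to look and compute and a tool call to move; the robot and the scene stay as the last step left them, time stands still between calls to the robot, and variables do not carry over. Pictures are saved under pics/ and viewed, about 8 in all and at most 12, crops included, and the job is handed in when it is done.

Besides the shell and the picture viewer there is one more tool, called after ">>>" as name(argument=value, ...) on one line, values as JSON. servo_tool: Moves the arm, as the interface text tells. Its arguments: {"type":"object","properties":{"hand":{"type":"array","items":{"type":"number"}},"offset":{"type":"array","items":{"type":"array","items":{"type":"number"}}},"turn":{"type":"array","items":{"type":"array","items":{"type":"number"}}},"grip_force":{"type":"number"}},"required":["hand","offset","turn"]}

```bash
mkdir -p pics; cat > h.py <<'E'
import numpy as np, cv2
from rig import arm
def cam(n):
    m=arm.camera_model(n); f=200/np.tan(np.radians(m['vertical_fov'])/2)
    K=np.array([[f,0,m['cx']],[0,f,m['cy']],[0,0,1]])
    if 'T_tool_cam' in m:
        o=arm.get_obs(); T=np.eye(4);T[:3,:3]=o['eef_rot'];T[:3,3]=o['ee_pos'];T=T@np.array(m['T_tool_cam'])
        return K,T[:3,:3],T[:3,3]
    R=cv2.Rodrigues(np.array(m['rvec'],float))[0]
    return K,R.T,-R.T@np.array(m['tvec'],float).ravel()
def ray(c,u,v,z):
    K,R,t=c; d=R@np.linalg.inv(K)@[u,v,1]; return t+d*(z-t[2])/d[2]
def pt(c,u,v,d):
    K,R,t=c; return t+R@(np.linalg.inv(K)@[u,v,1])*d
def proj(c,p):
    K,R,t=c; q=K@(R.T@(np.array(p)-t)); return q[:2]/q[2]
def snap(n,save=None):
    c=cam(n); im,d=arm.grab_frame(n)
    if save: cv2.imwrite('pics/'+save,im[:,:,::-1]); np.savez('pics/'+save+'.npz',im=im,d=d,K=c[0],R=c[1],t=c[2])
    return c,im,d
def load(s):
    z=np.load('pics/'+s+'.npz'); return (z['K'],z['R'],z['t']),z['im'],z['d']
E
python3 - <<'E'
from h import *
a=snap('scene','s0.png');b=snap('top','t0.png')
for c in(a,b): print(c[0])
cv2.imwrite('pics/both0.png',cv2.resize(np.vstack([a[1],b[1]])[:,:,::-1],(480,600)))
print(arm.get_obs())
E
```

```text
(array([[367.32894138,   0.        , 318.83586991],
       [  0.        , 367.32894138, 200.64585364],
       [  0.        ,   0.        ,   1.        ]]), array([[ 0.77761882,  0.39066997, -0.49263165],
       [ 0.62839881, -0.50857831,  0.58861111],
       [-0.02058909, -0.76728422, -0.64097661]]), array([ 1.10418298, -0.67579103,  0.82238172]))
(array([[460.44027956,   0.        , 323.78238683],
       [  0.        , 460.44027956, 200.07669177],
       [  0.        ,   0.        ,   1.        ]]), array([[ 1.51886351e-02, -9.94983737e-01,  9.88770407e-02],
       [-9.99884431e-01, -1.51790330e-02,  8.49426058e-04],
       [ 6.55692752e-04, -9.88785152e-02, -9.95099296e-01]]), array([0.42941682, 0.00184442, 1.6060221 ]))
{'time': 0.1, 'qpos': array([-1.29599103e+00,  3.20239022e-01,  1.56552317e+00,  7.28708945e-06,
        1.25735974e+00, -1.99723122e-02]), 'joint_velocities': array([ 0.00081291, -0.00186004, -0.00242647, -0.0005434 , -0.00256358,
       -0.00148707]), 'joint_torque': array([-8.37846474e-04, -4.13331449e+01, -2.32509148e+01,  7.29020778e-02,
        4.21626039e-02, -4.90886862e-05]), 'ee_pos': array([ 0.16695632, -0.5497852 ,  0.21321113]), 'eef_rot': array([[ 2.90524596e-01, -9.56867437e-01, -4.08313028e-04],
       [-9.56866303e-01, -2.90524880e-01,  1.47378041e-03],
       [-1.52883757e-03, -3.74684794e-05, -9.99998831e-01]]), 'ft_force': array([-0.12057423, -0.46141143,  0.03280238]), 'torque': array([-0.04567577, -0.00176695, -0.01305023]), 'opening': 0.09136383702387768}
```

View pics/t0.png

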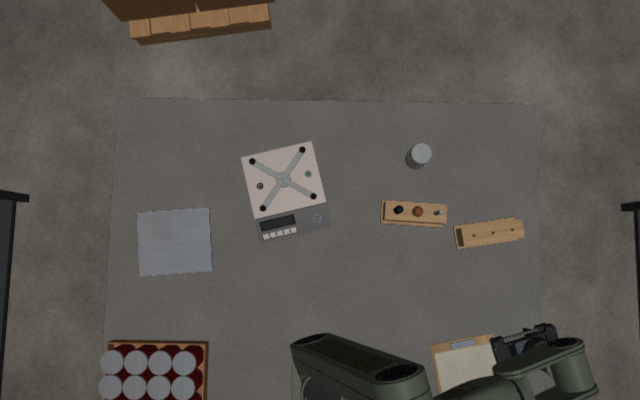

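View pics/s0.png

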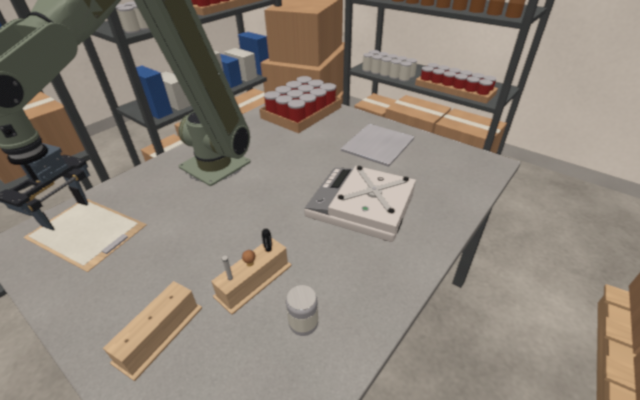

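Top view: scale at (287,190), rotated slightly; the power key is at (317,218), the grommet at (260,186), and the bubble level, a decoy for the hole, at (308,174). The tool stand is at (414,213), holding the screwdriver (398,210), awl (418,211) and slim probe (437,212). The empty lookalike stand is at (490,233). The scene view agrees: probe at (227,268), lookalike at (150,330). Next I'll measure and take a close crop.

```bash
python3 - <<'E'
from h import *
c,im,d=load('t0.png'); s,ims,ds=load('s0.png')
for n,u,v,z in [('key',317,218,.07),('hole',260,186,.082),('bub',308,174,.085),('sup',283,181,.1),('pad1',252,162,.106),('pad2',303,150,.106),('pad3',313,196,.106),('pad4',263,208,.106),('probe',437,212,.155),('empty',490,233,.075)]:
    print(n,ray(c,u,v,z).round(4), pt(c,u,v,d[v,u]).round(4))
print('probe scene top', ray(s,226,258,.155).round(4))
# dark pads
g=im.max(2); m=(g<45).astype(np.uint8)
m[:130]=0;m[250:]=0
n,l,st,ce=cv2.connectedComponentsWithStats(m)
for i in range(1,n):
    if st[i,4]>8: print(st[i,4],ce[i].round(2),ray(c,*ce[i],.106).round(4)[:2])
a=cv2.resize(im[135:250,235:345],None,fx=5,fy=5,interpolation=2);b=cv2.resize(im[190:240,375:455],None,fx=5,fy=5,interpolation=2)
b2=cv2.resize(ims[220:315,200:300],None,fx=3.3,fy=3.3)
W=np.zeros((600,800,3),np.uint8);W[:575,:550]=a
r=cv2.resize(im[190:240,375:455],(250,156));W[:156,550:]=r
r=cv2.resize(ims[220:315,200:300],(250,237));W[170:407,550:]=r
cv2.imwrite('pics/crop0.png',W[:,:,::-1])
E
```

```text
key [0.5216 0.0249 0.07  ] [0.5215 0.0249 0.0708]
hole [0.6248 0.2166 0.082 ] [0.6278 0.2199 0.0585]
bub [0.6672 0.0572 0.085 ] [0.6671 0.0571 0.086 ]
sup [0.6403 0.1387 0.1   ] [0.6398 0.1384 0.1034]
pad1 [0.7011 0.2419 0.106 ] [0.7018 0.2425 0.1024]
pad2 [0.7439 0.0744 0.106 ] [0.7437 0.0744 0.1072]
pad3 [0.5913 0.0387 0.106 ] [0.5915 0.0387 0.1044]
pad4 [0.5494 0.2013 0.106 ] [0.5497 0.2018 0.1023]
probe [ 0.5412 -0.3551  0.155 ] [ 0.5428 -0.3601  0.1347]
empty [ 0.4802 -0.5501  0.075 ] [ 0.4801 -0.5493  0.0771]
probe scene top [ 0.5493 -0.3663  0.155 ]
22 [301.91 149.09] [0.7469 0.0781]
22 [251.91 160.91] [0.7048 0.2424]
479 [ 12.49 209.73] [0.5313 1.0191]
20 [312.95 195.9 ] [0.5917 0.0388]
336 [633.68 218.53] [ 0.5334 -1.0087]
21 [262.38 207.76] [0.5502 0.2034]
52 [397.98 209.37] [ 0.5517 -0.2398]
312 [276.96 222.53] [0.5026 0.1545]
16 [  2.31 237.25] [0.4413 1.0448]
```

View pics/crop0.png

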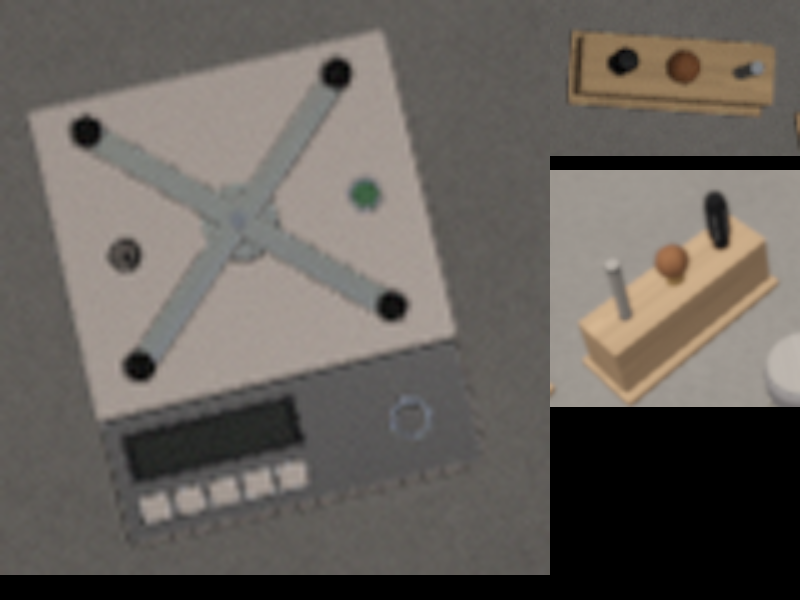

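The crop confirms the choice: a thin grey probe at the right end of the stand (top end near (441.5,211.5)), the black screwdriver on the left, and the awl ball in the middle. On the scale, the dark-centred grommet on the left is the hole, the green disc is the bubble level, and the ringed key is on the right of the console.

```bash
python3 - <<'E'
from h import *
c,im,d=load('t0.png'); s,ims,ds=load('s0.png')
own=np.array([[122,85],[122,-85],[-38,-85],[-38,85]])/1000
W=np.array([[.7048,.2424],[.7469,.0781],[.5917,.0388],[.5502,.2034]])
A,B=own-own.mean(0),W-W.mean(0)
yaw=np.arctan2((A[:,0]*B[:,1]-A[:,1]*B[:,0]).sum(),(A*B).sum())
R=np.array([[np.cos(yaw),-np.sin(yaw)],[np.sin(yaw),np.cos(yaw)]]);o=W.mean(0)-R@own.mean(0)
print('yaw',np.degrees(yaw),o,'res',(W-(own@R.T+o)).round(4).tolist())
for n,p in [('key',(-.111,-.08)),('hole',(.04,.08)),('bub',(.042,-.085))]: print(n,R@p+o)
print('probe top t',ray(c,441.5,211.5,.155),'s',ray(s,200+62*.4,220+(264-170)*.4,.155))
print('probe base s',ray(s,200+76*.4,220+(318-170)*.4,.075))
print('awl top', ray(c,375+134*.32,190+67*.32,.1), 'sd top',ray(c,398,209.4,.149))
m=arm.camera_model('wrist');print(np.array(m['T_tool_cam']).round(3),m['vertical_fov'])
E
```

```text
yaw 14.225115655030434 [0.60768782 0.13035424] res [[-0.0003, -0.0003], [0.0001, 0.0002], [-0.0, 0.0002], [0.0002, -0.0]]
key [0.51974991 0.02553094]
hole [0.62680274 0.21773055]
bub [0.66928725 0.05828129]
probe top t [ 0.54300261 -0.36937029  0.155     ] s [ 0.54605578 -0.36725907  0.155     ]
probe base s [ 0.54717591 -0.36888078  0.075     ]
awl top [ 0.54632485 -0.3059809   0.1       ] sd top [ 0.54805161 -0.23289885  0.149     ]
[[ 1.     0.    -0.001 -0.   ]
 [ 0.     0.964  0.266 -0.077]
 [ 0.001 -0.266  0.964 -0.171]
 [ 0.     0.     0.     1.   ]] 71.95829569897006
```

>>> servo_tool(hand=[91, 91, 60, 30, 0], offset=[[28, 48, 4], [28, 48, 4], [28, 48, 4], [28, 48, 4], [28, 48, 4]], turn=[[0, 0, 7.3], [0, 0, 7.3], [0, 0, 7.3], [0, 0, 7.3], [0, 0, 7.3]])

```text
time: 0.72
ee_pos: [0.3075, -0.3085, 0.2339]
eef_rot: [[0.805, -0.593, 0.0], [-0.593, -0.805, 0.0], [-0.0, -0.0, -1.0]]
ft_force: [0.7, -0.0, -0.6]
opening: 0.0639
```

>>> servo_tool(hand=[0, 0, 0, 0, 0], offset=[[28, 48, 0], [28, 48, 0], [28, 48, 0], [28, 48, 0], [28, 48, 0]], turn=[[0, 0, 7.3], [0, 0, 7.3], [0, 0, 7.3], [0, 0, 7.3], [0, 0, 7.3]])

```text
time: 1.35
ee_pos: [0.4475, -0.0685, 0.2338]
eef_rot: [[1.0, 0.003, -0.0], [0.003, -1.0, -0.0], [-0.0, 0.0, -1.0]]
ft_force: [0.4, -1.4, -0.3]
opening: 0.0143
```

>>> servo_tool(hand=[0, 0, 0], offset=[[28, 48, 0], [27, 48, 0], [0, 0, 0]], turn=[[0, 0, 7.2], [0, 0, 7], [0, 0, 0]])

```text
time: 1.72
ee_pos: [0.5031, 0.0286, 0.2332]
eef_rot: [[0.969, 0.248, -0.001], [0.248, -0.969, 0.001], [-0.001, -0.001, -1.0]]
ft_force: [-1.1, 0.2, 0.3]
opening: 0.0003
```

>>> servo_tool(hand=[0, 0, 0, 0], offset=[[-3, -4.5, -33], [-3, -4.5, -33], [0, 0, 0], [0, 0, 0]], turn=[[1.65, -6.55, 0], [1.65, -6.55, 0], [0, 0, 0], [0, 0, 0]])

```text
time: 2.22
ee_pos: [0.498, 0.0161, 0.1699]
eef_rot: [[0.943, 0.242, 0.23], [0.235, -0.97, 0.056], [0.236, 0.001, -0.972]]
ft_force: [1.7, 0.1, 0.7]
opening: 0.0004
```

```bash
python3 - <<'E'
from h import *
c,im,d=snap('wrist','w1.png'); c2,im2,d2=snap('top','t1.png')
print(arm.get_obs()['ee_pos'],arm.get_obs()['eef_rot'].round(3))
print('proj key',proj(c,[.5198,.0255,.07]),'hole',proj(c,[.6268,.2177,.082]))
E
```

```text
[0.49909572 0.01651945 0.17048009] [[ 0.942  0.243  0.231]
 [ 0.236 -0.97   0.057]
 [ 0.238  0.001 -0.971]]
proj key [320.11788972 194.28746115] hole [476.19102941  24.95201595]
```

View pics/w1.png

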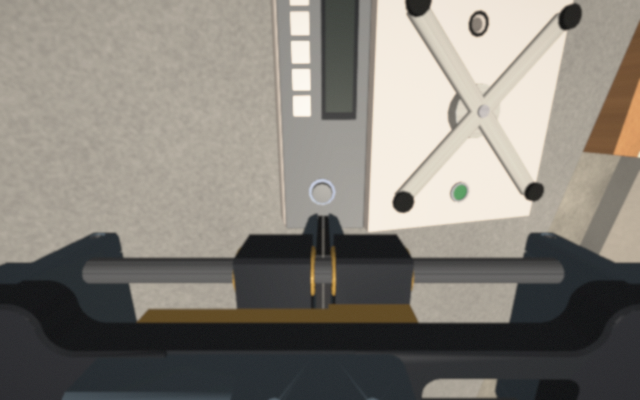

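>>> servo_tool(hand=[0, 0, 0, 0], offset=[[8, 4, -35], [8, 4, -35], [2.0, 0.5, -9], [0, 0, 0]], turn=[[0, 0, 0], [0, 0, 0], [0, 0, 0], [0, 0, 0]])

```text
time: 2.82
ee_pos: [0.5153, 0.0254, 0.0896]
eef_rot: [[0.943, 0.244, 0.227], [0.237, -0.97, 0.057], [0.234, 0.0, -0.972]]
ft_force: [0.1, -0.0, 0.8]
opening: 0.0006
```

>>> servo_tool(hand=[0, 0, 0, 0], offset=[[2.3, 0.6, -9.7], [1.1, 0.3, -4.9], [0, 0, 0], [0, 0, 0]], turn=[[0, 0, 0], [0, 0, 0], [0, 0, 0], [0, 0, 0]])

```text
time: 3.32
ee_pos: [0.5176, 0.0261, 0.0747]
eef_rot: [[0.943, 0.243, 0.227], [0.237, -0.97, 0.057], [0.234, -0.0, -0.972]]
ft_force: [-0.1, -0.1, -0.7]
opening: 0.0005
```

>>> servo_tool(hand=[0, 0, 0, 0], offset=[[0.7, 0.2, -2.9], [0.5, 0.1, -1.9], [0.2, 0.1, -1.0], [0, 0, 0]], turn=[[0, 0, 0], [0, 0, 0], [0, 0, 0], [0, 0, 0]])

```text
time: 3.82
ee_pos: [0.5189, 0.0265, 0.0687]
eef_rot: [[0.943, 0.243, 0.227], [0.237, -0.97, 0.057], [0.234, -0.0, -0.972]]
ft_force: [-1.1, -1.3, 2.6]
opening: 0.0005
```

>>> servo_tool(hand=[0, 0], offset=[[0.3, 0.1, -1.5], [0, 0, 0]], turn=[[0, 0, 0], [0, 0, 0]])

```text
time: 4.08
ee_pos: [0.5193, 0.0266, 0.0672]
eef_rot: [[0.943, 0.243, 0.227], [0.237, -0.97, 0.057], [0.234, -0.0, -0.972]]
ft_force: [-0.9, -0.7, 3.3]
opening: 0.0004
```

>>> servo_tool(hand=[0, 0], offset=[[0.2, 0.1, -1.0], [0, 0, 0]], turn=[[0, 0, 0], [0, 0, 0]])

```text
time: 4.32
ee_pos: [0.5195, 0.0267, 0.0664]
eef_rot: [[0.943, 0.244, 0.227], [0.237, -0.97, 0.057], [0.234, 0.0, -0.972]]
ft_force: [-2.0, -0.9, 4.9]
opening: 0.0006
```

>>> servo_tool(hand=[0, 0], offset=[[0.2, 0.1, -1.0], [0, 0, 0]], turn=[[0, 0, 0], [0, 0, 0]])

```text
time: 4.58
ee_pos: [0.5195, 0.0267, 0.0662]
eef_rot: [[0.943, 0.244, 0.227], [0.237, -0.97, 0.057], [0.234, 0.0, -0.972]]
ft_force: [-6.1, -2.2, 11.9]
opening: 0.0003
```

>>> servo_tool(hand=[0, 0], offset=[[0.1, 0, -0.5], [0, 0, 0]], turn=[[0, 0, 0], [0, 0, 0]])

```text
time: 4.82
ee_pos: [0.5195, 0.0267, 0.0661]
eef_rot: [[0.943, 0.244, 0.227], [0.237, -0.97, 0.057], [0.235, 0.0, -0.972]]
ft_force: [-7.5, -2.5, 17.6]
opening: 0.0007
```

>>> servo_tool(hand=[0, 0, 0, 0, 0], offset=[[-2.5, -0.6, 10], [-9, -2.5, 39], [-9, -2.5, 39], [0, -30, 40], [0, -40, 40]], turn=[[0, 0, 0], [0, 0, 0], [0, 0, 0], [-1.65, 6.55, 0], [-1.65, 6.55, 0]])

```text
time: 5.45
ee_pos: [0.4985, -0.0489, 0.2344]
eef_rot: [[0.97, 0.245, -0.003], [0.245, -0.97, -0.0], [-0.003, -0.0, -1.0]]
ft_force: [1.3, -0.7, 0.1]
opening: 0.0004
```

>>> servo_tool(hand=[20, 50, 50, 50, 50], offset=[[9, -55, 0], [9, -55, 0], [9, -55, 0], [9, -55, 0], [9, -50, 0]], turn=[[0, 0, -4], [0, 0, -4], [0, 0, -4], [0, 0, -4], [0, 0, 0]])

```text
time: 6.08
ee_pos: [0.5442, -0.3205, 0.232]
eef_rot: [[0.999, -0.034, -0.0], [-0.034, -0.999, 0.001], [-0.0, -0.001, -1.0]]
ft_force: [0.6, 0.9, 0.2]
opening: 0.0474
```

>>> servo_tool(hand=[50, 50, 50], offset=[[0, -50, 0], [0, 0, 0], [0, 0, 0]], turn=[[0, 0, 0], [0, 0, 0], [0, 0, 0]])

```text
time: 6.45
ee_pos: [0.5439, -0.3682, 0.2319]
eef_rot: [[0.999, -0.034, -0.001], [-0.034, -0.999, 0.002], [-0.001, -0.001, -1.0]]
ft_force: [1.3, 0.2, -0.3]
opening: 0.0499
```

```bash
python3 - <<'E'
from h import *
c,im,d=snap('wrist','w2.png'); o=arm.get_obs()
print(o['ee_pos'],o['eef_rot'].round(3),c[2])
print('proj top',proj(c,[.5445,-.3685,.155]),'base',proj(c,[.5445,-.3685,.075]),'TCP',proj(c,o['ee_pos']))
E
```

```text
[ 0.54408473 -0.36765578  0.23225349] [[ 0.999 -0.033 -0.001]
 [-0.033 -0.999  0.001]
 [-0.001 -0.001 -1.   ]] [ 0.54842965 -0.29277999  0.40291291]
proj top [321.68214796 206.08542422] base [322.02407039 186.91332781] TCP [320.41599983 238.66625801]
```

View pics/w2.png

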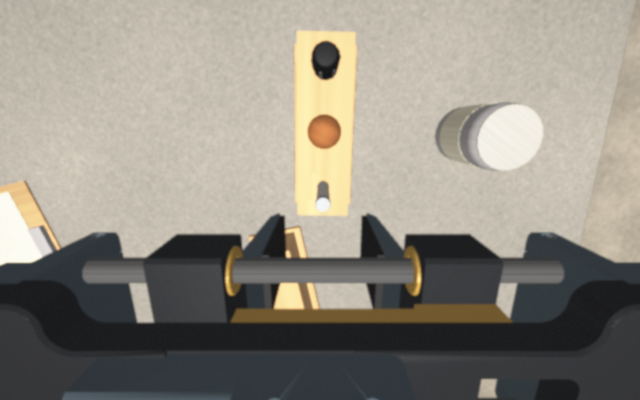

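The wrist view shows the probe top at (322,204), within 2 px of the prediction, and the awl at (323,131) is clear of the fingers. I'll descend and grasp.

>>> servo_tool(hand=[50, 50, 50, 50], offset=[[1, 1, -45], [0, 0, -45], [0, 0, -41], [0, 0, 0]], turn=[[0, 0, 0], [0, 0, 0], [0, 0, 0], [0, 0, 0]])

```text
time: 7.0
ee_pos: [0.5434, -0.3648, 0.0987]
eef_rot: [[0.999, -0.032, -0.006], [-0.032, -0.999, 0.005], [-0.006, -0.004, -1.0]]
ft_force: [-0.3, -0.1, 0.0]
opening: 0.05
```

>>> servo_tool(hand=[25, 8, 8, 8, 8], offset=[[0, 0, 0], [0, 0, 0], [0, 0, 0], [0, 0, 0], [0, 0, 0]], turn=[[0, 0, 0], [0, 0, 0], [0, 0, 0], [0, 0, 0], [0, 0, 0]], grip_force=30)

```text
time: 7.62
ee_pos: [0.5453, -0.3679, 0.1024]
eef_rot: [[0.999, -0.033, 0.001], [-0.033, -0.999, -0.001], [0.001, 0.001, -1.0]]
ft_force: [-1.5, 0.1, 4.6]
opening: 0.0135
```

>>> servo_tool(hand=[8, 8, 8, 8, 8], offset=[[0, 0, 20], [0, 0, 30], [0, 0, 50], [0, 0, 50], [0, 0, 0]], turn=[[0, 0, 0], [0, 0, 0], [0, 0, 0], [0, 0, 0], [0, 0, 0]])

```text
time: 8.25
ee_pos: [0.547, -0.369, 0.2566]
eef_rot: [[0.999, -0.033, 0.008], [-0.033, -0.999, -0.006], [0.008, 0.005, -1.0]]
ft_force: [0.7, -0.1, -1.4]
opening: 0.0136
```

>>> servo_tool(hand=[8, 8, 8, 8, 8], offset=[[20, 20, 25], [20, 54, 0], [20, 54, 0], [20, 54, 0], [0, 54, 0]], turn=[[0, 0, 0], [0, 0, 0], [0, 0, 0], [0, 0, 0], [0, 0, 0]])

```text
time: 8.88
ee_pos: [0.6256, -0.1296, 0.274]
eef_rot: [[0.999, -0.033, -0.003], [-0.033, -0.999, 0.001], [-0.003, -0.001, -1.0]]
ft_force: [0.1, 0.6, -0.8]
opening: 0.0135
```

>>> servo_tool(hand=[8, 8, 8, 8, 8], offset=[[0, 54, 0], [0, 54, 0], [0, 54, 0], [0, 54, 0], [0, 54, 0]], turn=[[0, 0, 0], [0, 0, 0], [0, 0, 0], [0, 0, 0], [0, 0, 0]])

```text
time: 9.5
ee_pos: [0.6244, 0.1399, 0.2747]
eef_rot: [[0.999, -0.033, -0.003], [-0.033, -0.999, -0.001], [-0.003, 0.001, -1.0]]
ft_force: [0.3, -0.8, -0.1]
opening: 0.0135
```

>>> servo_tool(hand=[8, 8, 8, 8, 8], offset=[[0, 54, 0], [0, 27, -35], [0, 0, -40], [0, 0, 0], [0, 0, 0]], turn=[[0, 0, 0], [0, 0, 0], [0, 0, 0], [0, 0, 0], [0, 0, 0]])

```text
time: 10.12
ee_pos: [0.6257, 0.2191, 0.2023]
eef_rot: [[0.999, -0.034, 0.001], [-0.034, -0.999, 0.0], [0.001, -0.0, -1.0]]
ft_force: [0.3, 0.1, 0.3]
opening: 0.0133
```

```bash
python3 - <<'E'
from h import *
c,im,d=snap('wrist','w3.png'); o=arm.get_obs()
p=o['ee_pos'];print(p,o['eef_rot'].round(3),o['time'],o['ft_force'])
print('tip',proj(c,p+o['eef_rot']@[0,0,.092]),'hole',proj(c,[.6268,.2177,.082]))
cv2.imwrite('pics/w3c.png',cv2.resize(im[100:270,200:440],(800,567),interpolation=2)[:,:,::-1])
E
```

```text
[0.62617395 0.21910174 0.20320142] [[ 0.999 -0.034  0.003]
 [-0.034 -0.999  0.001]
 [ 0.003 -0.001 -1.   ]] 10.175 [-0.52428862 -0.4112281   0.01701379]
tip [321.68294317 201.3754044 ] hole [322.15884179 195.26253172]
```

View pics/w3c.png

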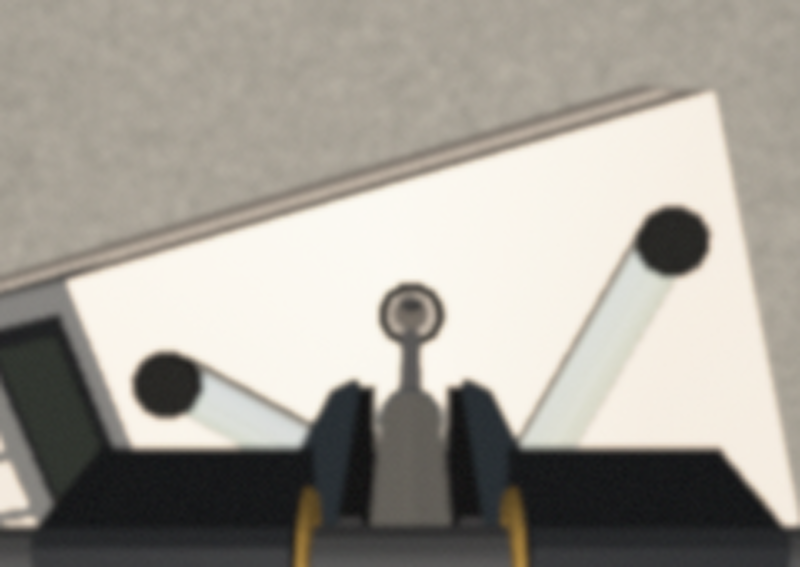

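The crop shows the grommet centre at about image (323.5,193.9), with the shank in line with it laterally. I'll go lower to judge the other direction.

>>> servo_tool(hand=[8, 8, 8, 8], offset=[[0.5, -1, -10], [0, 0, -10], [0, 0, 0], [0, 0, 0]], turn=[[0, 0, 0], [0, 0, 0], [0, 0, 0], [0, 0, 0]])

```text
time: 10.68
ee_pos: [0.6257, 0.2183, 0.1816]
eef_rot: [[0.999, -0.033, 0.0], [-0.033, -0.999, 0.0], [0.0, -0.0, -1.0]]
ft_force: [-0.3, -0.3, -0.6]
opening: 0.0133
```

```bash
python3 - <<'E'
from h import *
c,im,d=snap('wrist','w4.png'); o=arm.get_obs()
s,ims,ds=snap('scene','s4.png')
p=o['ee_pos'];print(p,o['eef_rot'].round(3))
t=p+o['eef_rot']@[0,0,.092];h=[.6268,.2177,.082]
print('tip',t,proj(c,t),'hole',proj(c,h),'scene',proj(s,t),proj(s,h))
W=np.zeros((560,800,3),np.uint8)
W[:,:400]=cv2.resize(im[170:226,303:343],(400,560),interpolation=2)
u,v=proj(s,h).astype(int);print(u,v)
W[:,400:]=cv2.resize(ims[v-40:v+16,u-20:u+20],(400,560),interpolation=2)
cv2.imwrite('pics/c4.png',W[:,:,::-1])
E
```

```text
[0.62583251 0.21837494 0.18182365] [[ 0.999 -0.033  0.001]
 [-0.033 -0.999  0.   ]
 [ 0.001 -0.    -1.   ]]
tip [0.62588449 0.21839429 0.08982367] [321.20745261 201.14231806] hole [322.17205659 199.6460261 ] scene [379.99858674 176.92097932] [379.92273891 178.99657515]
379 178
```

View pics/c4.png

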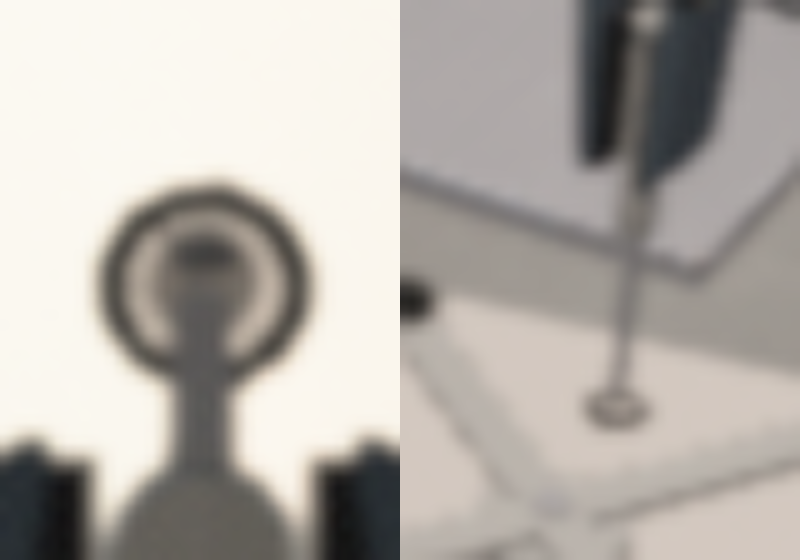

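Left crop: grommet centre at (323.7,198.5). The shank is within about 1 mm of it in both directions, slightly to -x and +y, which matches the computed offset. In the scene crop the shank also stands over the ring. I'll correct by (1,-0.7) mm and insert.

>>> servo_tool(hand=[8, 8, 8, 8], offset=[[1, -0.7, 0], [0, 0, -8], [0, 0, -7], [0, 0, 0]], turn=[[0, 0, 0], [0, 0, 0], [0, 0, 0], [0, 0, 0]])

```text
time: 11.28
ee_pos: [0.626, 0.2174, 0.1653]
eef_rot: [[0.999, -0.033, -0.002], [-0.033, -0.999, -0.001], [-0.002, 0.001, -1.0]]
ft_force: [0.8, -0.1, -0.2]
opening: 0.0132
```

>>> servo_tool(hand=[8, 8, 8, 8], offset=[[0, 0, -5], [0, 0, -5], [0, 0, 0], [0, 0, 0]], turn=[[0, 0, 0], [0, 0, 0], [0, 0, 0], [0, 0, 0]])

```text
time: 11.78
ee_pos: [0.6268, 0.2176, 0.1566]
eef_rot: [[0.999, -0.033, 0.0], [-0.033, -0.999, 0.0], [0.0, -0.0, -1.0]]
ft_force: [0.2, -0.1, -1.2]
opening: 0.0134
```

>>> servo_tool(hand=[8, 8, 8], offset=[[0, 0, -3], [0, 0, 0], [0, 0, 0]], turn=[[0, 0, 0], [0, 0, 0], [0, 0, 0]])

```text
time: 12.15
ee_pos: [0.627, 0.2177, 0.154]
eef_rot: [[0.999, -0.033, 0.001], [-0.033, -0.999, 0.0], [0.001, -0.0, -1.0]]
ft_force: [0.7, 0.5, 0.2]
opening: 0.0135
```

>>> servo_tool(hand=[8, 8, 8], offset=[[0, 0, -2], [0, 0, 0], [0, 0, 0]], turn=[[0, 0, 0], [0, 0, 0], [0, 0, 0]])

```text
time: 12.52
ee_pos: [0.627, 0.2177, 0.152]
eef_rot: [[0.999, -0.033, 0.001], [-0.033, -0.999, 0.0], [0.001, -0.0, -1.0]]
ft_force: [1.8, 0.4, 2.7]
opening: 0.0136
```

>>> servo_tool(hand=[8, 8, 8], offset=[[0, 0, -1], [0, 0, 0], [0, 0, 0]], turn=[[0, 0, 0], [0, 0, 0], [0, 0, 0]])

```text
time: 12.9
ee_pos: [0.6269, 0.2177, 0.1508]
eef_rot: [[0.999, -0.033, 0.001], [-0.033, -0.999, 0.0], [0.001, -0.0, -1.0]]
ft_force: [0.8, 0.1, 3.8]
opening: 0.0135
```

Spring force is rising as it should, so I'll continue to the hard stop.

>>> servo_tool(hand=[8, 8, 8], offset=[[0, 0, -1], [0, 0, 0], [0, 0, 0]], turn=[[0, 0, 0], [0, 0, 0], [0, 0, 0]])

```text
time: 13.28
ee_pos: [0.6269, 0.2176, 0.1499]
eef_rot: [[0.999, -0.033, 0.001], [-0.033, -0.999, 0.0], [0.001, -0.0, -1.0]]
ft_force: [0.9, 1.0, 3.8]
opening: 0.0134
```

>>> servo_tool(hand=[8, 8, 8], offset=[[0, 0, -0.7], [0, 0, 0], [0, 0, 0]], turn=[[0, 0, 0], [0, 0, 0], [0, 0, 0]])

```text
time: 13.65
ee_pos: [0.627, 0.2177, 0.1497]
eef_rot: [[0.999, -0.033, 0.001], [-0.033, -0.999, 0.0], [0.001, -0.0, -1.0]]
ft_force: [-0.1, -0.1, 7.2]
opening: 0.0136
```

>>> servo_tool(hand=[8, 8, 8], offset=[[0, 0, -0.5], [0, 0, 0], [0, 0, 0]], turn=[[0, 0, 0], [0, 0, 0], [0, 0, 0]])

```text
time: 14.02
ee_pos: [0.627, 0.2177, 0.1496]
eef_rot: [[0.999, -0.033, 0.002], [-0.033, -0.999, 0.0], [0.002, -0.001, -1.0]]
ft_force: [-0.7, -0.6, 8.6]
opening: 0.0135
```

>>> servo_tool(hand=[8, 8, 8, 8], offset=[[0, 0, 0], [0, 0, 0], [0, 0, 0], [0, 0, 0]], turn=[[0, 0, 0], [0, 0, 0], [0, 0, 0], [0, 0, 0]])

```text
time: 14.52
ee_pos: [0.627, 0.2177, 0.1496]
eef_rot: [[0.999, -0.033, 0.002], [-0.033, -0.999, 0.0], [0.002, -0.001, -1.0]]
ft_force: [-0.1, -0.6, 9.8]
opening: 0.0138
```

```bash
python3 - <<'E'
from h import *
s,ims,ds=snap('scene','s5.png'); c,im,d=snap('wrist','w5.png')
W=np.zeros((560,800,3),np.uint8)
W[:,:400]=cv2.resize(im[140:224,290:350],(400,560),interpolation=2)
W[:300,400:]=cv2.resize(ims[210:345,190:370],(400,300))
W[300:,400:]=cv2.resize(ims[110:240,280:480],(400,260))
cv2.imwrite('pics/c5.png',W[:,:,::-1]); o=arm.get_obs();print(o['ft_force'],o['ee_pos'])
E
```

```text
[-0.40181998 -0.61545931  8.22841619] [0.6270227  0.21767749 0.14958877]
```

View pics/c5.png

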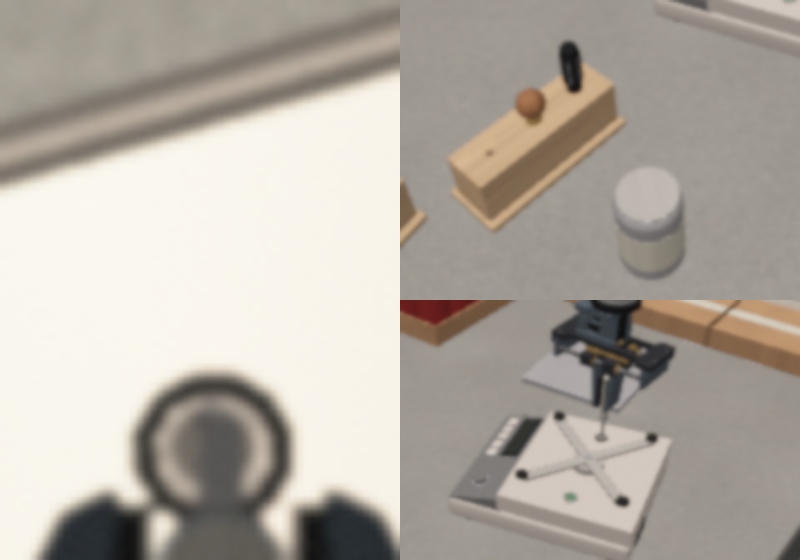

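The probe is centred in the hole, the awl and screwdriver are still standing, and the can and platter are untouched. I'll add a little push for margin, then hand in.

>>> servo_tool(hand=[8, 8, 8], offset=[[0, 0, -0.3], [0, 0, 0], [0, 0, 0]], turn=[[0, 0, 0], [0, 0, 0], [0, 0, 0]])

```text
time: 15.0
ee_pos: [0.627, 0.2177, 0.1496]
eef_rot: [[0.999, -0.033, 0.002], [-0.033, -0.999, 0.001], [0.002, -0.001, -1.0]]
ft_force: [-0.4, 0.3, 9.5]
opening: 0.0138
```

```bash
python3 -c "
from h import *
o=arm.get_obs();print(o['ft_force'],o['ee_pos'],o['time']);print(arm.job_done())"
```

```text
[-0.35441882  0.31518437  9.4946615 ] [0.62704783 0.21770508 0.14955721] 15.0
the job is handed in; nothing more can be done
None
```

The power key has been pressed and released, and the probe was holding the calibration switch down when I handed the job in at 15.0 s. `job_done` gives no verdict, so these are my own checks:

- **Power key:** I pressed it square to its slope with the shut fingers, about 4 mm, until it stopped moving and the force rose to about 18 N. I then backed off. I did not check afterwards that it had sprung back up.
- **Calibration switch:** The probe tip is about 24.4 mm below the mouth of the hole, by calculation. The tool stopped going down while I kept pushing, and the force settled at about 9.5 N with no notable sideways force. It takes 6 N to hold the switch fully down.
- **Other things:** The last pictures show the probe centred in the hole and the awl and screwdriver still in the stand. The can and platter have not moved.

The wrist camera read about 2 pixels off the positions I had computed, the same way each time. I took this as calibration error, and the probe went into the hole without touching its sides. None of the checks I made failed.

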